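# Open the grease-filter cassette and unlock its filter

### The job

Get the grease filter ready to be taken out for washing: press the orange release tab on the end of the white cassette inward so that the vent cover springs up, and swing the cover all the way over until it leans back open. Then lift the blue-knobbed bolt inside over its little bump, slide it all the way toward the robot's side so that it leaves its keeper, and let it sit back down. Leave the cover open and do not disturb the phone, the burner caps and the jar.

Things in the scene. Friction and masses are not known exactly. Their poses are not given: they have to be found in the camera images.
- cassette: White grease-filter cassette fixed on the wooden board, 130 (x) x 190 (y) x 62 mm high. Origin: centre of its underside, on the board's top, 50 mm above z = 0. Its +x points roughly away from the robot, +y to the robot's left (turned up to 0.2 rad). The vent cover closes it from y = -95 to +20 mm; beyond that it is a solid block with louvres. Side walls to 62 mm high, the -y end wall to 53 mm
- tab_face (a point): Centre of the outer face of the orange release tab, on the cassette's -y end, 110 mm from its middle and 41 mm above its underside. The face is 36 mm wide (cassette x) and 16 mm high and stands 15 mm proud of the cassette's end. It is pressed toward the cassette's +y. The point moves with the tab; its axes are those of the cassette
- tab (a joint): Travel of the release tab, in m: 0 out, 0.009 fully pressed; it springs back. The cover is set free beyond about 0.005. Needs about 3 N to start and 5 N fully in
- cover_edge (a point): Middle of the free edge of the vent cover (a silvery plate with dark louvres, 115 x 115 mm, 6 mm thick), half-way through its thickness. Two 9 mm legs stand under it near the edge, 46 mm to either side. Shut, it lies over the tab at cassette y = -95 mm, 59 mm above the cassette's underside. It moves with the cover, on a circle of 115 mm about the hinge
- cover_hinge (a point): Middle of the cover's hinge line, at cassette y = +20 mm, 56 mm above its underside; the line runs along the cassette's x. The free edge swings up and over toward the cassette's +y
- cover (a joint): Angle of the vent cover, rad: 0 shut, 1.95 fully open at its stop. Shut, the tab's hooks hold it. Once the tab is pressed a spring pin lifts it to about 0.6 to 0.7, where it rests with a gap below its free edge; from there push it on from the edge or from below (weight 1 N, lightly damped, slippery). Past upright (1.57) it sinks to the stop by itself and stays; short of that it falls back
- bolt_knob (a point): Centre of the blue knob of the filter bolt in the pit: 22 mm (cassette x) x 16 mm (y, the free side for gripping) x 19 mm high, its foot 18 mm wide below it. With the bolt down and at slide 0 it is at cassette x = +16, y = -34 mm, 43.5 mm above the cassette's underside; knob top 9 mm below the side walls' top. It moves with the bolt and never turns; axes those of the cassette
- bolt_slide (a joint): Travel of the bolt, m: 0 locked (tongue in the steel keeper at the pit's +x side), 0.032 fully withdrawn. Grows as the knob moves to the cassette's -x, toward the robot. A 6 mm high steel bump stops it at about 0.0025 while it is down; beyond 0.0185 it is past the bump and can go down again. Starts at 0 to 0.002
- bolt_lift (a joint): Height of the bolt above its seat, in m: 0 down, 0.012 at the top stop. It must be held above 0.007 to pass the bump. A spring of 1 to 2 N and its weight bring it down when let go
- phone: Black closed flip phone lying on the left of the board, 46 x 95 x 19 mm; leave alone
- small_cap: Dark burner cap, disc 75 mm across and 9 mm high, lying at the right back of the board; leave alone
- large_cap: Dark burner cap, disc 101 mm across and 9 mm high, lying at the right front of the board; leave alone
- jar: Open white porcelain jar with blue flowers, 114 mm across and 122 mm high, standing behind the board; leave alone
- pit_floor (a point): A point on the floor (filter mesh) of the pit under the cover, at cassette y = -34 mm, midway in x, 22 mm above the cassette's underside. Free pit: 59 mm to either side in cassette x; y from -85 to +20 mm in the cassette, but the tab's hooks reach in to y = -68 mm. The steel keeper stands 24 mm high at cassette x = +46 to +54 mm, y = -50 to -18 mm; the spring pin at x = +47, y = +4 mm

How it is judged:
On the way, in this order (a step that is already met when the one before it is completed fails the run):
1. the tab is pressed and the cover has sprung up (value of joint cover above 0.3 rad), for 0.1 s.
2. the cover is swung over and leans back open (value of joint cover above 1.75 rad), for 0.2 s.
3. the bolt is lifted clear of its bump (value of joint bolt_lift above 0.0055 m and value of joint bolt_slide below 0.02 m), for 0.05 s.
At the end, for the whole second after the job is handed in: The cover leans back open (beyond 1.75 rad of 1.95), the bolt is withdrawn to within 5 mm of the end of its 32 mm travel and has sunk back onto its seat (within 2 mm), the tab has sprung back out (within 3 mm), and the phone, both burner caps and the jar are within 30 mm of where they stood (value of joint cover above 1.75 rad and value of joint bolt_slide above 0.027 m and value of joint bolt_lift below 0.002 m and value of joint tab below 0.003 m); the robot touches nothing.
It fails at once if the phone, a burner cap or the jar is moved by more than 30 mm (distance of any of phone, small_cap, large_cap, jar from where it was at the start of the episode above 0.03 m).
It also fails if it takes over 54 s, if anything falls off the work surface, if the arm or the gripper's body presses on something with over 40 N, if the wrist force passes 120 N, or if a joint passes its speed limit or range.

### The arm

A 7-joint arm with a two-finger parallel gripper is mounted at the origin on a cart in front of the work surface, level with it; the furniture and walls round the work are solid. World frame = base frame: x ahead of the robot, y to its left, z up, the work surface at z = 0. Lengths are in m, angles in rad, forces in N, time in s.
With the tool pointing down it reaches from about 0.425 to 0.925 m from the base axis. Payload 6.8 kg.
Tool frame: the origin (TCP) lies midway between the tips of the shut fingers; the grasp point (between the pads) lies 19 mm behind it; z points along the fingers, y is the line along which they close (so a half turn about z gives the same grasp; the last joint's range is limited). The gripper opens to 85 mm and grips with 20 to 120 N. Pads are 22 mm wide; open, the fingers measure 114 mm over their backs; the gripper's body (76 mm by 85 mm) begins 54 mm behind the grasp point. The pads swing forward as they close: fully open they stand 13 mm farther back than shut.
Start: joints at [1.043, 0.477, 0.022, 1.555, -0.011, 1.109, -0.083], TCP at [0.275, -0.616, 0.199] pointing down, gripper open.
Joint ranges: [-2.96, 2.96], [-0.34, 2.1], [-1.41, 1.46], [0.24, 2.44], [-1.37, 4.51], [0.17, 1.92], [-2.96, 2.96]. Speed limits (rad/s): [2.39, 2.39, 3.14, 3.14, 3.14, 3.14, 3.14].

### API

Orientations are given as a unit quaternion [w, x, y, z].
In Python, from station import * gives the robot as it stands.
- The arm moves only by the shell command python3 -m creep 'ROWS' [FORCE]. ROWS is JSON, a list of rows, each a list of 7 numbers: the gripper command: -1 is shut, 1 is fully open, values between are in proportion, then the shift along the world's x, y, z in mm, then the turn, a rotation vector about the world's x, y, z in rad. A call has 1 to 5 rows; each row shifts and turns the commanded pose from where the row before left it; what a row does not reach is not made up. A row lasts 1/8 s, in which the tool goes at most 62.5 mm and 10.7 degrees, less where a joint would pass 70% of its speed; a pose out of reach is approached as far as the arm can. A call is refused whole if a number of a shift passes 62.5 or a number of a turn 0.188, either way. A call with a gripper value outside its range is refused whole. The fingers move at their own pace and stop on an object; FORCE is the grip in N (left out, the last holds). Time passes only in rows, so rows that do not move let the fingers close. It gives the time, the measured TCP pose, the force, the opening and the grip force at its end, in the units of the state.
- get_obs(): the state, without advancing time (a new reading comes with each control period).
- read_camera(name): name is "scene" or "top" or "wrist"; returns (picture, depth): 400x640x3 uint8, red, green, blue; 400x640 float32, m along the optical axis (not along the pixel's ray), 0 where there is no reading.
- camera_params(name): a dict with "intrinsics" (3x3 intrinsics, pixels), "k1" (the pictures are not rectified: a ray, as slopes to the right and down, at radius r is drawn at 1 + k1 r^2 times it, then the intrinsics apply), "cam_to_world" (4x4, takes a point from camera to world coordinates); the wrist camera has in their place "mount" (4x4, takes a point from camera to tool coordinates, whose origin is the TCP and whose axes are the flange's). Camera axes: x right, y up, looking along -z (the intrinsics and any distortion apply to the point x, -y, -z); pixel columns grow to the right and rows downward; lengths in m; the calibration is good to about 2 mm. A picture is of the moment at which its call begins: read the wrist's pose just before it. camera_params takes no time and is no camera call.
- hand_in(): hands the job in; it is judged then, once.
The state is a dict: "t": time; "q": joint angles; "joint_vel": joint speeds; "joint_torque": joint torques, N m; "eef_pos": TCP position; "tool_rot": TCP orientation; "contact_force": force on the tool from outside, world axes, zero at the start; "torque": the same for the moment, N m; "gripper_width": opening from 0.0 (shut) to 1.0 (fully open); "grasp_force": force on a finger pad.
Only numpy, scipy, OpenCV 4.12 (cv2) and the standard library are available. Lean on these libraries where they do the work, as an engineer would, in place of code of your own. Each camera call takes 0.05 s, during which the arm holds its last target. There are 200 camera calls.

## Working session

There is one attempt and no reset: what is moved stays moved. The work goes in short steps, Python scripts to look and compute and a shell command to move; the robot and the scene stay as the last step left them, time stands still between calls to the robot, and variables do not carry over. Pictures are saved under pics/ and viewed, at most 12 in all, crops included, and the job is handed in when it is done.

```bash
mkdir -p pics
cat > h.py <<'E'
from station import *
import numpy as np, cv2
from scipy.spatial.transform import Rotation as R
def snap(n,f):
    p,d=read_camera(n); cv2.imwrite('pics/'+f+'.png',p[:,:,::-1]); np.save('pics/'+f+'.npy',d); return p,d
def ray(n,u,v):
    c=camera_params(n);K=np.array(c["intrinsics"]);x=(u-K[0,2])/K[0,0];y=(v-K[1,2])/K[1,1]
    a,b=x,y
    for _ in range(20):
        s=1+c["k1"]*(a*a+b*b);a,b=x/s,y/s
    return np.array([a,-b,-1.])
def pt(n,d,u,v,T=None):
    if T is None:T=np.array(camera_params(n)["cam_to_world"])
    z=d[int(v),int(u)]
    return (T@np.append(ray(n,u,v)*z,1))[:3]
def ptz(n,u,v,z):
    T=np.array(camera_params(n)["cam_to_world"]);r=T[:3,:3]@ray(n,u,v);o=T[:3,3]
    return o+r*(z-o[2])/r[2]
E
python3 - <<'E'
from h import *
o=get_obs();print({k:np.round(v,3) for k,v in o.items()})
snap('top','t0');snap('scene','s0')
for n in('top','scene'):print(np.round(camera_params(n)["cam_to_world"],3).tolist(),camera_params(n)["intrinsics"])
E
```

```text
{'t': np.float64(0.0), 'q': array([ 1.043,  0.478,  0.022,  1.556, -0.011,  1.109, -0.083]), 'joint_vel': array([ 0.   , -0.002, -0.002,  0.001,  0.   ,  0.   , -0.001]), 'joint_torque': array([-1.0000e-03, -5.9644e+01,  1.6080e+00, -2.8119e+01,  1.2000e-02,
        9.0000e-03, -0.0000e+00]), 'eef_pos': array([ 0.275, -0.616,  0.198]), 'tool_rot': array([-0.001,  0.978,  0.208, -0.   ]), 'contact_force': array([-0.195,  0.083,  0.068]), 'torque': array([ 0.043, -0.012, -0.021]), 'grasp_force': np.float64(0.0), 'gripper_width': np.float64(1.001)}
[[0.018, 0.997, -0.071, 0.538], [-1.0, 0.019, 0.006, 0.218], [0.007, 0.071, 0.997, 1.439], [0.0, 0.0, 0.0, 1.0]] [[444.18709182   0.         321.20600046]
 [  0.         444.18709182 202.83734912]
 [  0.           0.           1.        ]]
[[-0.237, 0.552, -0.8, -0.613], [-0.971, -0.115, 0.208, 0.537], [0.023, 0.826, 0.563, 0.984], [0.0, 0.0, 0.0, 1.0]] [[517.87977768   0.         317.29489777]
 [  0.         517.87977768 208.66787094]
 [  0.           0.           1.        ]]
```

View pics/t0.png

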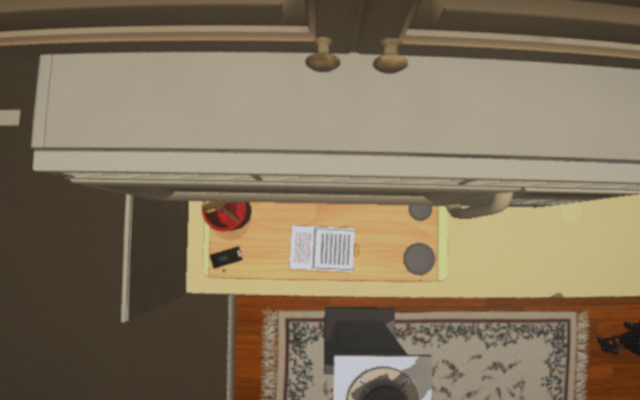

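View pics/s0.png

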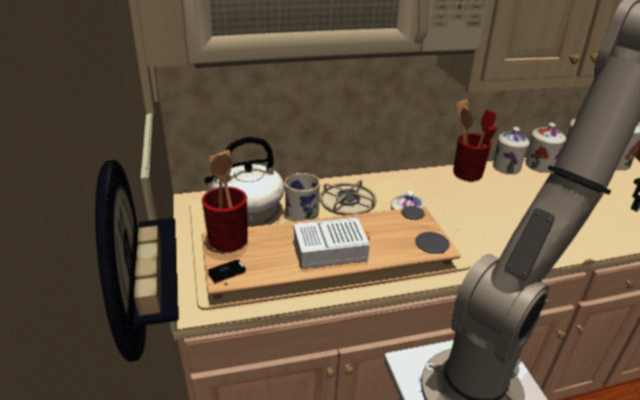

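The top view shows the white cassette (about cols 290-355, rows 226-271), with the orange tab near (356,250), the phone at (226,257) and the caps at (418,259) and (420,212). In the scene view the cassette is at about (331,243). I'll enlarge both.

Run:
```python
from h import *
a=cv2.imread('pics/t0.png')[215:280,280:370];a=cv2.resize(a,None,fx=6,fy=6,interpolation=cv2.INTER_CUBIC)
b=cv2.imread('pics/s0.png')[205:275,285:385];b=cv2.resize(b,None,fx=6,fy=6,interpolation=cv2.INTER_CUBIC)
c=np.zeros((390,800,3),np.uint8);cv2.imwrite('pics/c0.png',np.vstack([cv2.resize(a,(400,289)),cv2.resize(b,(400,280))]) if 0 else a);cv2.imwrite('pics/c1.png',b)
d=np.load('pics/t0.npy');e=np.load('pics/s0.npy')
for u,v in [(320,248),(300,248),(320,285),(418,259),(270,240),(335,250),(300,180),(300,160),(300,195),(300,100)]:print('t',u,v,np.round(pt('top',d,u,v),3))
for u,v in [(331,225),(330,255),(320,20),(300,55),(250,20),(380,50),(410,240)]:print('s',u,v,np.round(pt('scene',e,u,v),3))
```

```text
t 320 248 [0.497 0.211 0.112]
t 300 248 [0.496 0.27  0.113]
t 320 285 [ 0.374  0.208 -0.007]
t 418 259 [ 0.466 -0.095  0.058]
t 270 240 [0.517 0.367 0.048]
t 335 250 [0.492 0.166 0.115]
t 300 180 [0.603 0.241 0.902]
t 300 160 [0.617 0.238 0.966]
t 300 195 [0.608 0.251 0.641]
t 300 100 [0.682 0.24  0.972]
s 331 225 [0.531 0.197 0.117]
s 330 255 [0.436 0.224 0.088]
s 320 20 [0.609 0.225 0.67 ]
s 300 55 [0.598 0.275 0.591]
s 250 20 [0.609 0.392 0.677]
s 380 50 [0.597 0.071 0.594]
s 410 240 [ 0.492 -0.037  0.055]
```

View pics/c0.png

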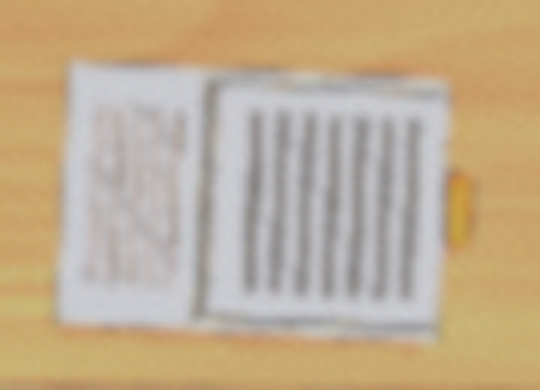

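View pics/c1.png

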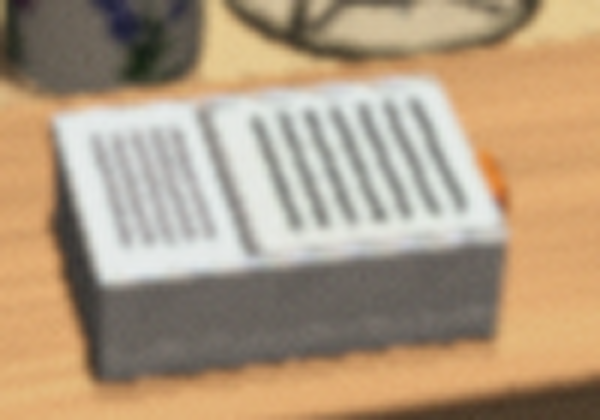

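Crop corners of the cassette's top: (70,62), (450,77), (437,340), (57,322). The tab spans x 447-470, y 172-247. I'll fit the pose at z = 0.112.

```bash
cat >> h.py <<'E'
def c2w(p,c):
    x,y,a=c; R2=np.array([[np.cos(a),-np.sin(a)],[np.sin(a),np.cos(a)]])
    return np.append(R2@np.array(p[:2])+[x,y],p[2]+.05)
E
python3 - <<'E'
from h import *
P=[ptz('top',280+(u+.5)/6-.5,215+(v+.5)/6-.5,.112) for u,v in [(70,62),(450,77),(437,340),(57,322)]]
C=[(.065,.095),(.065,-.095),(-.065,-.095),(-.065,.095)]
from scipy.optimize import least_squares
f=lambda c:np.concatenate([c2w([*b,.062],c)[:2]-p[:2] for p,b in zip(P,C)])
s=least_squares(f,[.5,.2,0]);print(s.x,np.round(s.fun*1000,1))
# scene check
Q=[ptz('scene',285+(u+.5)/6-.5,205+(v+.5)/6-.5,.112) for u,v in [(55,112),(435,82),(503,235),(97,285)]]
P=Q;s2=least_squares(f,[.5,.2,0]);print(s2.x,np.round(s2.fun*1000,1))
c=s.x
for n,p in dict(tab=(0,-.110,.041),edge=(0,-.095,.059),hinge=(0,.02,.056),knob=(.016,-.034,.0435)).items():print(n,c2w(p,c))
print('tabtop',ptz('top',280+459/6-.5,215+209/6-.5,.099))
print(R.from_quat(np.roll(get_obs()['tool_rot'],-1)).as_matrix().round(3))
m=camera_params('wrist');print(m)
E
```

```text
[ 0.49747387  0.20546036 -0.02717831] [ 0.7  0.6 -0.5 -0.   0.  -1.  -0.3  0.5]
[ 0.49775032  0.20779682 -0.04798297] [-0.8  2.2  3.6 -1.6 -4.2 -0.9  1.4  0.4]
tab [0.49448462 0.09550099 0.091     ]
edge [0.49489224 0.11049545 0.109     ]
hinge [0.49801736 0.22545298 0.106     ]
knob [0.51254401 0.17103812 0.0935    ]
tabtop [0.49467995 0.10247904 0.099     ]
[[ 0.913  0.408 -0.001]
 [ 0.408 -0.913  0.002]
 [-0.    -0.002 -1.   ]]
{'intrinsics': array([[317.19129937,   0.        , 319.84824703],
       [  0.        , 317.19129937, 199.22787601],
       [  0.        ,   0.        ,   1.        ]]), 'k1': -0.031491662978279815, 'mount': array([[-2.07829965e-03,  9.44638107e-01,  3.28107493e-01,
         8.48558958e-02],
       [ 9.99997738e-01,  1.81445610e-03,  1.11027813e-03,
        -6.83600714e-04],
       [ 4.53474387e-04,  3.28109058e-01, -9.44639741e-01,
        -1.74412805e-01],
       [ 0.00000000e+00,  0.00000000e+00,  0.00000000e+00,
         1.00000000e+00]])}
```

```bash
python3 -m creep '[[-1,20,60,12,0,0,-0.09],[-1,20,60,12,0,0,-0.09],[-1,20,60,12,0,0,-0.09],[-1,20,60,12,0,0,-0.09],[-1,20,60,12,0,0,-0.087]]' 20; python3 -m creep '[[-1,25,50,0,0.18,0,0],[-1,25,50,0,0.18,0,0],[-1,25,50,0,0.18,0,0],[-1,25,40,0,0.18,0,0],[-1,20,30,0,0.18,0,0]]'
```

```text
t: 0.72
eef_pos: [0.3724, -0.323, 0.257]
tool_rot: [-0.0, 1.0, -0.015, -0.0]
contact_force: [0.3, -0.4, 0.3]
gripper_width: 0.002
grasp_force: 0.0
t: 1.35
eef_pos: [0.4934, -0.1038, 0.2574]
tool_rot: [-0.437, 0.899, -0.012, -0.005]
contact_force: [0.6, -0.5, -1.2]
gripper_width: -0.001
grasp_force: 0.0
```

```bash
python3 -m creep '[[-1,1,50,-20,0,0,0],[-1,0,50,-35,0,0,0],[-1,0,30,-50,0,0,0],[-1,0,20,-48,0,0,0],[-1,0,8,-20,0,0,0]]'
python3 - <<'E'
from h import *
o=get_obs();M=R.from_quat(np.roll(o['tool_rot'],-1)).as_matrix();T=np.eye(4);T[:3,:3]=M;T[:3,3]=o['eef_pos'];np.save('pics/w1T.npy',T@np.array(camera_params('wrist')['mount']))
print(o['eef_pos'],M.round(2).tolist())
snap('wrist','w1');p,d=snap('scene','s1')
a=cv2.imread('pics/s1.png')[165:275,265:425];b=cv2.resize(a,(640,440),interpolation=cv2.INTER_CUBIC)
w=cv2.imread('pics/w1.png')
cv2.imwrite('pics/m1.png',b)
E
```

```text
t: 1.98
eef_pos: [0.4913, 0.0548, 0.0816]
tool_rot: [-0.436, 0.9, -0.012, -0.008]
contact_force: [-0.0, 0.1, 0.3]
gripper_width: -0.001
grasp_force: 0.0
[0.49126306 0.05476326 0.08159467] [[1.0, -0.03, -0.0], [-0.01, -0.62, 0.78], [-0.03, -0.78, -0.62]]
```

View pics/w1.png

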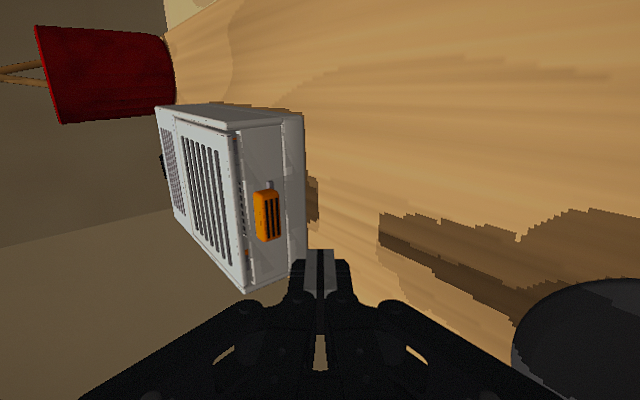

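The wrist view shows the orange tab at about (268,215) and the shut fingertips at (320,252). I'll measure the tab from the depth reading.

Run:
```python
from h import *
T=np.load('pics/w1T.npy');d=np.load('pics/w1.npy')
for u,v in [(268,215),(268,198),(270,232),(260,193),(261,239),(279,190),(281,236),(320,252),(295,200),(190,200),(215,150),(230,225)]:print(u,v,pt('wrist',d,u,v,T).round(4))
```

```text
268 215 [0.4957 0.098  0.0924]
268 198 [0.5082 0.0967 0.0919]
270 232 [0.4831 0.0974 0.0924]
260 193 [0.5118 0.1    0.0958]
261 239 [0.479  0.0994 0.0987]
279 190 [0.5065 0.1116 0.0744]
281 236 [0.4685 0.1133 0.0747]
320 252 [0.5027 0.0235 0.1056]
295 200 [0.495  0.1127 0.0602]
190 200 [0.4809 0.2153 0.1116]
215 150 [0.5397 0.1267 0.1126]
230 225 [0.4864 0.1206 0.1114]
```

```bash
python3 -m creep '[[-1,3,20,2,0,0,0],[-1,0,11,0,0,0,0],[-1,0,4,0,0,0,0],[-1,0,0,0,0,0,0]]'; python3 -m creep '[[-1,0,4,0,0,0,0],[-1,0,0,0,0,0,0]]';python3 -m creep '[[-1,0,4,0,0,0,0],[-1,0,0,0,0,0,0]]'
```

```text
t: 2.58
eef_pos: [0.4963, 0.088, 0.0863]
tool_rot: [-0.435, 0.9, -0.012, -0.006]
contact_force: [-0.6, -0.4, -0.1]
gripper_width: 0.002
grasp_force: 0.0
t: 2.82
eef_pos: [0.4962, 0.0919, 0.0859]
tool_rot: [-0.435, 0.9, -0.012, -0.006]
contact_force: [0.6, 0.3, 0.3]
gripper_width: 0.006
grasp_force: 0.0
t: 3.08
eef_pos: [0.4961, 0.0962, 0.0859]
tool_rot: [-0.435, 0.9, -0.012, -0.006]
contact_force: [0.3, 0.1, -0.1]
gripper_width: -0.001
grasp_force: 0.0
```

```bash
python3 -m creep '[[-1,0,4,-3,0,0,0],[-1,0,0,0,0,0,0]]';python3 -m creep '[[-1,0,4,0,0,0,0],[-1,0,0,0,0,0,0]]'
```

```text
t: 3.32
eef_pos: [0.4959, 0.1003, 0.0827]
tool_rot: [-0.435, 0.9, -0.012, -0.006]
contact_force: [0.2, 0.0, 0.1]
gripper_width: 0.003
grasp_force: 0.0
t: 3.58
eef_pos: [0.4961, 0.1043, 0.083]
tool_rot: [-0.435, 0.9, -0.012, -0.006]
contact_force: [1.2, -0.9, 0.6]
gripper_width: -0.003
grasp_force: 0.0
```

```bash
python3 -m creep '[[-1,0,3,0,0,0,0],[-1,0,0,0,0,0,0]]'
python3 - <<'E'
from h import *
p,d=snap('scene','s2')
for u,v in [(331,225),(345,225),(360,225)]:print(pt('scene',d,u,v).round(3))
E
```

```text
t: 3.82
eef_pos: [0.4961, 0.1072, 0.0829]
tool_rot: [-0.435, 0.9, -0.012, -0.006]
contact_force: [-0.1, -0.0, -0.8]
gripper_width: -0.002
grasp_force: 0.0
[0.539 0.194 0.111]
[0.531 0.155 0.111]
[0.516 0.115 0.116]
```

Run:
```python
from h import *
snap('wrist','w2');a=cv2.imread('pics/w2.png')[90:330,160:480];cv2.imwrite('pics/w2c.png',cv2.resize(a,None,fx=2.4,fy=2.4,interpolation=cv2.INTER_CUBIC))
```

```text
(no output)
```

View pics/w2c.png

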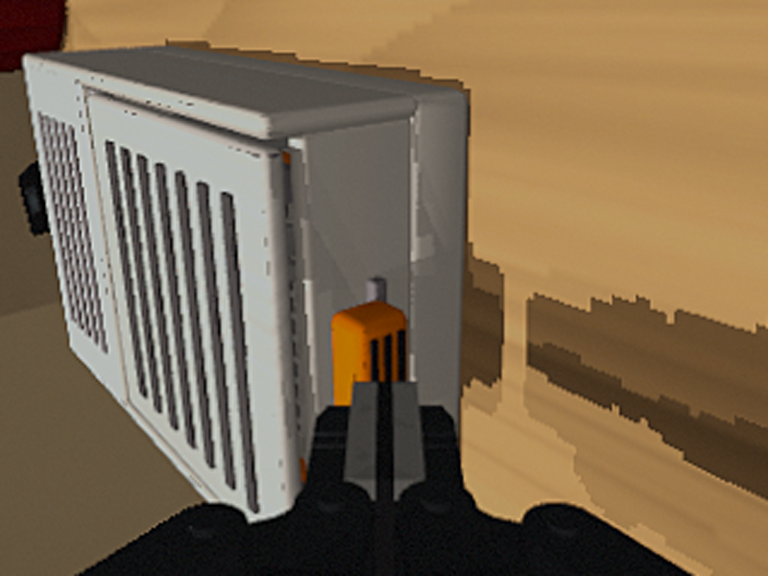

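The crop shows the fingertips right in front of the tab face (around (390,385)), with the cover still shut. I'll keep pushing.

```bash
python3 -m creep '[[-1,0,4,0,0,0,0],[-1,0,0,0,0,0,0]]';python3 -m creep '[[-1,0,3,0,0,0,0],[-1,0,0,0,0,0,0]]'
```

```text
t: 4.18
eef_pos: [0.4961, 0.1113, 0.0829]
tool_rot: [-0.435, 0.9, -0.012, -0.006]
contact_force: [0.5, -0.0, 0.3]
gripper_width: 0.002
grasp_force: 0.0
t: 4.42
eef_pos: [0.4961, 0.1142, 0.0829]
tool_rot: [-0.435, 0.9, -0.012, -0.006]
contact_force: [-0.3, -0.1, -0.9]
gripper_width: -0.001
grasp_force: 0.0
```

Run:
```python
from h import *
m=camera_params('wrist');c=np.linalg.inv(m['mount'])@[0,0,0,1];a,b=c[0]/-c[2],-c[1]/-c[2];s=1+m['k1']*(a*a+b*b)
print(c.round(3),m['intrinsics'][0,0]*a*s+m['intrinsics'][0,2],m['intrinsics'][1,1]*b*s+m['intrinsics'][1,2])
print(np.load('pics/w2.npy')[225:300:5,300:335:5].round(3))
p,d=snap('scene','s3');a=cv2.imread('pics/s3.png')[165:275,275:435];cv2.imwrite('pics/s3c.png',cv2.resize(a,(800,550),interpolation=cv2.INTER_CUBIC))
```

```text
[-0.    -0.023 -0.192  1.   ] 319.6629768004959 237.07578281023808
[[0.177 0.175 0.174 0.174 0.175 0.179 0.202]
 [0.178 0.174 0.173 0.174 0.176 0.178 0.203]
 [0.179 0.175 0.175 0.174 0.176 0.18  0.205]
 [0.18  0.175 0.175 0.175 0.178 0.181 0.206]
 [0.182 0.    0.175 0.176 0.178 0.181 0.206]
 [0.184 0.179 0.153 0.154 0.154 0.154 0.154]
 [0.185 0.18  0.149 0.15  0.15  0.149 0.15 ]
 [0.153 0.154 0.146 0.146 0.146 0.145 0.146]
 [0.148 0.141 0.14  0.141 0.141 0.141 0.141]
 [0.144 0.138 0.137 0.137 0.137 0.137 0.137]
 [0.141 0.133 0.133 0.133 0.133 0.134 0.133]
 [0.138 0.13  0.13  0.13  0.13  0.13  0.13 ]
 [0.133 0.126 0.127 0.128 0.127 0.127 0.127]
 [0.121 0.122 0.124 0.124 0.123 0.123 0.124]
 [0.116 0.119 0.118 0.125 0.124 0.125 0.119]]
```

View pics/s3c.png

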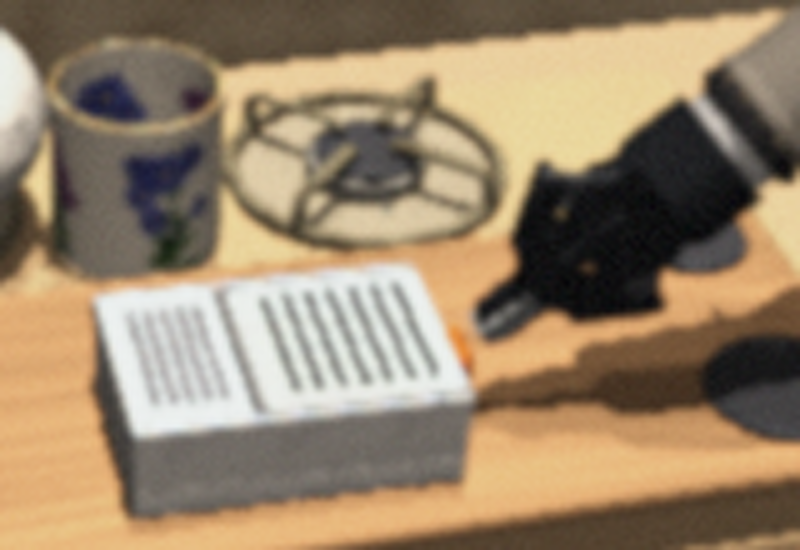

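The scene crop shows the fingertips at (480,325), clearly short of the tab at (460,345), although the reported TCP should already be past it. I'll measure the tip offset.

Run:
```python
from h import *
d=np.load('pics/s3.npy')
for u,v in [(371,229),(372,230),(373,230),(374,229),(375,229),(376,229),(379,226)]:print(u,v,pt('scene',d,u,v).round(4))
m=np.array(camera_params('wrist')['mount'])
for f in('w1','w2'):
  d=np.load(f'pics/{f}.npy')
  for u,v in[(313,250),(315,252),(328,252),(315,256),(315,265),(315,280)]:print(f,u,v,pt('wrist',d,u,v,m).round(4))
o=get_obs();print(o['eef_pos'],o['q'].round(4),o['gripper_width'])
```

```text
371 229 [0.4961 0.0881 0.1117]
372 230 [0.4871 0.0884 0.1147]
373 230 [0.4867 0.0855 0.1145]
374 229 [0.4883 0.0821 0.1164]
375 229 [0.4871 0.0796 0.1169]
376 229 [0.4866 0.0768 0.1168]
379 226 [0.4886 0.0678 0.1245]
w1 313 250 [ 0.0107 -0.0032 -0.0364]
w1 315 252 [ 0.0113 -0.0022 -0.0396]
w1 328 252 [ 0.0109  0.0041 -0.0388]
w1 315 256 [ 0.0105 -0.0021 -0.0419]
w1 315 265 [ 0.0102 -0.002  -0.0495]
w1 315 280 [ 0.0102 -0.0018 -0.0614]
w2 313 250 [ 0.0104 -0.0032 -0.0359]
w2 315 252 [ 0.011  -0.0022 -0.0389]
w2 328 252 [ 0.0108  0.0041 -0.0386]
w2 315 256 [ 0.0104 -0.0021 -0.0417]
w2 315 265 [ 0.0108 -0.002  -0.0505]
w2 315 280 [ 0.0107 -0.0018 -0.0621]
[0.49618024 0.11401389 0.08288483] [ 0.4723  0.6341 -0.3328  2.0524 -0.9119  0.9278 -0.6834] 0.0007053165274152623
```

Both cameras agree that the real fingertips lie about 37 mm behind the reported TCP along the tool axis, so I'll work with that offset from here.

```bash
python3 -m creep '[[-1,0,-8,-8,0,0,0],[-1,0,0,-9,0,0,0],[-1,0,8,0,0,0,0],[-1,0,4,0,0,0,0],[-1,0,0,0,0,0,0]]';python3 -m creep '[[-1,0,3,0,0,0,0],[-1,0,0,0,0,0,0]]';python3 -m creep '[[-1,0,3,0,0,0,0],[-1,0,0,0,0,0,0]]'
```

```text
t: 5.1
eef_pos: [0.4959, 0.1181, 0.0657]
tool_rot: [-0.435, 0.9, -0.012, -0.006]
contact_force: [-0.8, -1.7, -1.0]
gripper_width: 0.0
grasp_force: 0.9
t: 5.35
eef_pos: [0.4961, 0.1207, 0.0657]
tool_rot: [-0.435, 0.901, -0.012, -0.006]
contact_force: [-0.9, -2.9, -0.9]
gripper_width: -0.003
grasp_force: 1.4
t: 5.6
eef_pos: [0.4962, 0.1238, 0.0657]
tool_rot: [-0.435, 0.9, -0.012, -0.006]
contact_force: [-1.7, -3.2, -2.3]
gripper_width: 0.001
grasp_force: 1.8
```

Contact is now confirmed, with force building along -y.

```bash
python3 -m creep '[[-1,0,3,0,0,0,0],[-1,0,0,0,0,0,0]]';python3 -m creep '[[-1,0,2,0,0,0,0],[-1,0,0,0,0,0,0]]'
python3 - <<'E'
from h import *
p,d=snap('scene','s4')
for u,v in [(331,225),(345,225),(352,220),(350,215),(345,210),(340,205)]:print(pt('scene',d,u,v).round(3))
E
```

```text
t: 5.85
eef_pos: [0.4963, 0.1265, 0.0657]
tool_rot: [-0.435, 0.901, -0.012, -0.006]
contact_force: [-2.1, -4.8, -0.4]
gripper_width: 0.003
grasp_force: 2.5
t: 6.1
eef_pos: [0.4964, 0.1269, 0.0655]
tool_rot: [-0.434, 0.901, -0.013, -0.005]
contact_force: [-3.8, -12.4, 3.6]
gripper_width: -0.003
grasp_force: 6.0
[0.506 0.204 0.136]
[0.469 0.176 0.158]
[0.47  0.156 0.171]
[0.49  0.156 0.175]
[0.524 0.16  0.168]
[0.784 0.093 0.005]
```

```bash
python3 -m creep '[[-1,0,-14,0,0,0,0],[-1,0,-4,20,0,0,0],[-1,0,0,25,0,0,0],[-1,0,10,11,0,0,0],[-1,0,0,0,0,0,0]]'; python3 -m creep '[[-1,0,20,0,0,0,0],[-1,0,20,0,0,0,0],[-1,0,18,0,0,0,0],[-1,0,0,0,0,0,0]]'
```

```text
t: 6.78
eef_pos: [0.4962, 0.1225, 0.1227]
tool_rot: [-0.435, 0.9, -0.011, -0.006]
contact_force: [-0.0, 0.0, 0.3]
gripper_width: -0.001
grasp_force: 0.0
t: 7.28
eef_pos: [0.4953, 0.181, 0.122]
tool_rot: [-0.435, 0.9, -0.011, -0.007]
contact_force: [0.3, -0.1, -0.1]
gripper_width: -0.003
grasp_force: 0.0
```

Tip at about (y 0.152, z 0.145), under the cover. I'll push along the arc.

```bash
python3 -m creep '[[-1,0,6,11,0,0,0],[-1,0,8,10,0,0,0],[-1,0,9,8,0,0,0],[-1,0,9,6,0,0,0],[-1,0,0,0,0,0,0]]'
python3 - <<'E'
from h import *
p,d=snap('scene','s5');cv2.imwrite('pics/s5c.png',cv2.resize(cv2.imread('pics/s5.png')[145:275,265:425],(640,520),interpolation=cv2.INTER_CUBIC))
E
```

```text
t: 7.9
eef_pos: [0.4961, 0.2119, 0.1576]
tool_rot: [-0.435, 0.9, -0.011, -0.006]
contact_force: [0.7, -0.9, 0.6]
gripper_width: -0.003
grasp_force: 0.1
```

View pics/s5c.png

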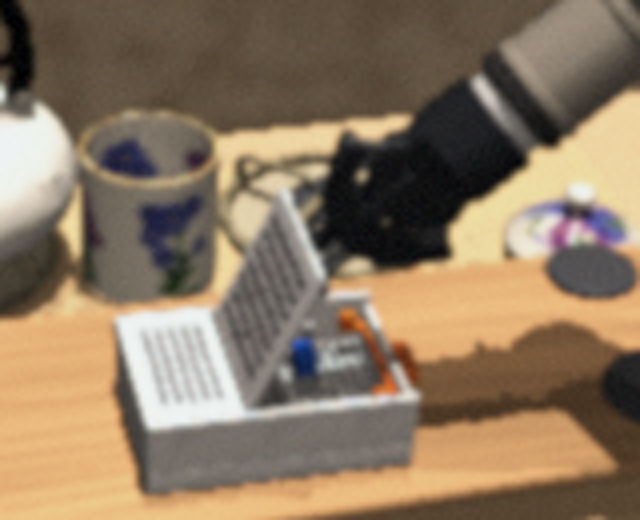

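The cover is lifted to roughly 60° by the fingers behind it, and the blue knob shows at (303,357). I'll continue.

```bash
python3 -m creep '[[-1,0,10,5,0,0,0],[-1,0,11,3,0,0,0],[-1,0,11,2,0,0,0],[-1,0,11,0,0,0,0],[-1,0,11,-1,0,0,0]]'; python3 -m creep '[[-1,0,8,-1,0,0,0],[-1,0,8,0,0,0,0],[-1,0,0,0,0,0,0],[-1,0,0,0,0,0,0]]'
python3 - <<'E'
from h import *
p,d=snap('scene','s6')
for v in range(180,226,6):print(v,[pt('scene',d,u,v).round(3).tolist() for u in (318,328)])
E
```

```text
t: 8.57
eef_pos: [0.4961, 0.2658, 0.1659]
tool_rot: [-0.435, 0.9, -0.012, -0.006]
contact_force: [0.8, 0.3, 0.3]
gripper_width: -0.001
grasp_force: 0.1
t: 9.07
eef_pos: [0.4963, 0.2808, 0.1648]
tool_rot: [-0.435, 0.9, -0.012, -0.006]
contact_force: [-0.4, 0.3, 0.1]
gripper_width: 0.002
grasp_force: 0.3
180 [[0.772, 0.176, 0.121], [0.495, 0.221, 0.291]]
186 [[0.735, 0.185, 0.122], [0.49, 0.222, 0.276]]
192 [[0.741, 0.183, 0.096], [0.482, 0.224, 0.262]]
198 [[0.74, 0.183, 0.073], [0.508, 0.216, 0.226]]
204 [[0.507, 0.243, 0.211], [0.484, 0.222, 0.223]]
210 [[0.491, 0.247, 0.202], [0.488, 0.22, 0.201]]
216 [[0.487, 0.247, 0.186], [0.731, 0.149, 0.004]]
222 [[0.536, 0.234, 0.13], [0.554, 0.199, 0.112]]
```

```bash
python3 -m creep '[[-1,0,5,-1,0,0,0],[-1,0,0,0,0,0,0],[-1,0,-20,10,0,0,0],[-1,0,-40,10,0,0,0],[-1,0,-20,20,0,0,0]]'
python3 - <<'E'
from h import *
p,d=snap('scene','s7')
c=[.4975,.2055,-.027]
P=np.array([pt('scene',d,u,v) for v in range(175,235) for u in range(295,345)])
x=P[:,0]-c[0];y=P[:,1]-c[1];cs,sn=np.cos(c[2]),np.sin(c[2]);X=cs*x+sn*y;Y=-sn*x+cs*y;Z=P[:,2]-.05
k=(abs(X)<.05)&(Z>.08)&(Z<.2)&(Y>0)&(Y<.12);print(k.sum());A=np.polyfit(Z[k],Y[k],1);print('angle',np.pi/2+np.arctan(A[0]),Y[k].max(),Z[k].max())
E
```

```text
t: 9.75
eef_pos: [0.4964, 0.2039, 0.2036]
tool_rot: [-0.435, 0.9, -0.014, -0.006]
contact_force: [0.3, -0.0, -0.5]
gripper_width: -0.001
grasp_force: 0.0Traceback (most recent call last):
  File "<stdin>", line 4, in <module>
  File "h.py", line 15, in pt
    return (T@np.append(ray(n,u,v)*z,1))[:3]
                        ~~~^^^^^^^
  File "h.py", line 7, in ray
    c=camera_params(n);K=np.array(c["intrinsics"]);x=(u-K[0,2])/K[0,0];y=(v-K[1,2])/K[1,1]
ValueError: time passes only in moves, steps and waits
```

```bash
sed -i 's/^def snap/from functools import cache\n_cp=camera_params\n@cache\ndef camera_params(n): return _cp(n)\ndef snap/' h.py
python3 -m creep '[[-1,3,-8,3,-0.18,0,0],[-1,3,-8,3,-0.18,0,0],[-1,3,-8,3,-0.18,0,0],[-1,3,-8,3,-0.18,0,0],[-1,3,-3,3,-0.185,0,0]]'; python3 -m creep '[[-1,0,0,0,0,0,0]]'
python3 - <<'E'
from h import *
o=get_obs();M=R.from_quat(np.roll(o['tool_rot'],-1)).as_matrix();T=np.eye(4);T[:3,:3]=M;T[:3,3]=o['eef_pos'];np.save('pics/w3T.npy',T@np.array(camera_params('wrist')['mount']));print(M.round(3).tolist())
snap('wrist','w3')
p,d=snap('scene','s7')
c=[.4975,.2055,-.027]
P=np.array([pt('scene',d,u,v) for v in range(175,235) for u in range(295,345)])
x=P[:,0]-c[0];y=P[:,1]-c[1];cs,sn=np.cos(c[2]),np.sin(c[2]);X=cs*x+sn*y;Y=-sn*x+cs*y;Z=P[:,2]-.05
k=(abs(X)<.05)&(Z>.08)&(Z<.2)&(Y>0)&(Y<.12);print(k.sum());A=np.polyfit(Z[k],Y[k],1);print('angle',np.pi/2+np.arctan(A[0]),Y[k].max(),Z[k].max())
E
```

```text
t: 10.42
eef_pos: [0.5119, 0.1711, 0.22]
tool_rot: [0.005, 1.0, -0.014, 0.002]
contact_force: [0.3, -0.5, -1.3]
gripper_width: 0.002
grasp_force: 0.0
t: 10.55
eef_pos: [0.5103, 0.1777, 0.2194]
tool_rot: [0.001, 1.0, -0.008, 0.001]
contact_force: [-0.8, 0.5, -0.3]
gripper_width: -0.001
grasp_force: 0.0
[[1.0, -0.016, 0.001], [-0.016, -1.0, -0.003], [0.001, 0.003, -1.0]]
130
angle 1.9567544653675755 0.06861509436585013 0.1661796772285022
```

View pics/w3.png

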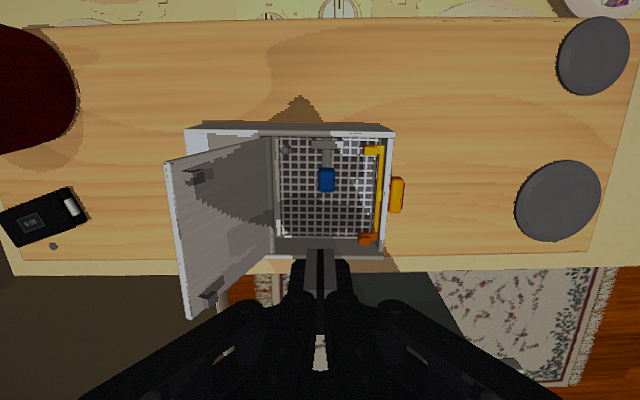

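The cover is open (fitted angle 1.96 rad), and the knob is at about (326,180), with the tab sprung out at (397,194).

Run:
```python
from h import *
T=np.load('pics/w3T.npy');d=np.load('pics/w3.npy');p=cv2.imread('pics/w3.png').astype(int)
b=(p[:,:,0]>p[:,:,2]+40)&(p[:,:,0]>p[:,:,1]+25);b[:150]=0;b[210:]=0;b[:,:300]=0;b[:,350:]=0
vs,us=np.where(b);P=np.array([pt('wrist',d,u,v,T) for u,v in zip(us,vs)])
top=P[P[:,2]>P[:,2].max()-.004];print(len(P),len(top),top.min(0).round(4),top.max(0).round(4),top.mean(0).round(4))
print(get_obs()['eef_pos'])
m=np.array(camera_params('wrist')['mount'])
for u in range(305,336,5):print(u,pt('wrist',d,u,252,m).round(4))
```

```text
368 312 [0.5014 0.1647 0.0999] [0.5216 0.1793 0.1039] [0.5118 0.1722 0.1019]
[0.5103893  0.17238137 0.21826495]
305 [-0.073  -0.0163  0.1143]
310 [ 0.0103 -0.0056 -0.0383]
315 [ 0.0099 -0.0032 -0.0376]
320 [ 0.0101 -0.0008 -0.0379]
325 [ 0.0107  0.0016 -0.039 ]
330 [ 0.0104  0.004  -0.0386]
335 [-0.0737  0.0144  0.1155]
```

```bash
python3 -m creep '[[-0.25,1,0,0,0,0,-0.01],[-0.25,0,0,-30,0,0,0],[-0.25,0,0,-50,0,0,0],[-0.25,0,0,0,0,0,0]]'
python3 - <<'E'
from h import *
o=get_obs();M=R.from_quat(np.roll(o['tool_rot'],-1)).as_matrix();T=np.eye(4);T[:3,:3]=M;T[:3,3]=o['eef_pos'];T=T@np.array(camera_params('wrist')['mount'])
p,d=snap('wrist','w4');p=p[:,:,::-1].astype(int)
b=(p[:,:,0]>p[:,:,2]+40)&(p[:,:,0]>p[:,:,1]+25);b[:,:250]=0;b[:,390:]=0;b[:120]=0;b[300:]=0
vs,us=np.where(b);P=np.array([pt('wrist',d,u,v,T) for u,v in zip(us,vs)])
print(us.min(),us.max(),vs.min(),vs.max())
z=np.median(P[:,2]);top=P[abs(P[:,2]-z)<.004];print(len(P),len(top),top.min(0).round(4),top.max(0).round(4),top.mean(0).round(4));print(o['eef_pos'],get_obs()['eef_pos'])
E
```

```text
t: 11.15
eef_pos: [0.5095, 0.1679, 0.1356]
tool_rot: [0.004, 1.0, -0.02, -0.004]
contact_force: [-0.2, 0.5, 0.2]
gripper_width: 0.373
grasp_force: 0.0
304 325 192 226
687 590 [0.5011 0.1645 0.0977] [0.5222 0.1796 0.1039] [0.5126 0.172  0.1016]
[0.50948412 0.16794852 0.13563821] [0.51138555 0.16907559 0.13808128]
```

View pics/w4.png

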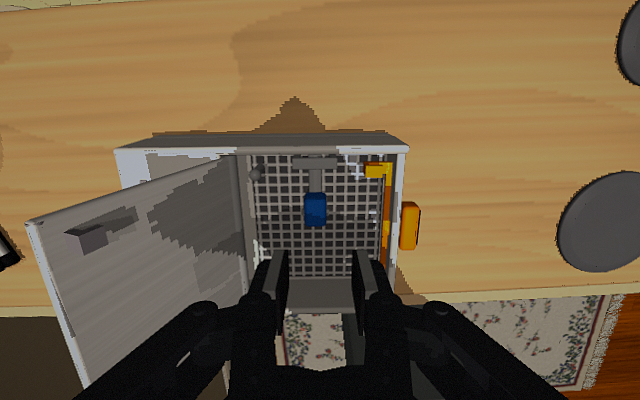

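The knob is at (315,209), with the open fingers straddling its column. A small +y correction, then down.

```bash
python3 -m creep '[[-0.25,1,3,-20,0,0,0],[-0.25,0,0,-25,0,0,0],[-0.25,0,0,-15,0,0,0],[-0.25,0,0,0,0,0,0]]'; python3 -m creep '[[-0.25,0,0,-15,0,0,0],[-0.25,0,0,-12,0,0,0],[-0.25,0,0,0,0,0,0],[-0.25,0,0,0,0,0,0]]'
```

```text
t: 11.7
eef_pos: [0.5134, 0.1735, 0.0792]
tool_rot: [0.003, 1.0, -0.019, -0.0]
contact_force: [0.2, -0.3, 0.2]
gripper_width: 0.378
grasp_force: 0.0
t: 12.2
eef_pos: [0.5133, 0.174, 0.0519]
tool_rot: [0.003, 1.0, -0.019, 0.0]
contact_force: [0.2, 0.7, -0.5]
gripper_width: 0.377
grasp_force: 0.0
```

```bash
python3 -m creep '[[-0.25,0,-2,-6,0,0,0],[-0.25,0,0,0,0,0,0],[-1,0,0,0,0,0,0],[-1,0,0,0,0,0,0],[-1,0,0,0,0,0,0]]' 30; python3 -m creep '[[-1,0,0,0,0,0,0],[-1,0,0,0,0,0,0]]'
```

```text
t: 12.82
eef_pos: [0.5132, 0.171, 0.0459]
tool_rot: [0.003, 1.0, -0.019, -0.0]
contact_force: [-0.6, -4.6, 1.8]
gripper_width: 0.178
grasp_force: 29.4
t: 13.08
eef_pos: [0.5133, 0.171, 0.0459]
tool_rot: [0.003, 1.0, -0.019, -0.0]
contact_force: [-0.5, -5.6, 2.7]
gripper_width: 0.178
grasp_force: 29.6
```

Gripped at 15 mm opening. I'll lift and then slide toward -x.

```bash
python3 -m creep '[[-1,0,-0.5,4,0,0,0],[-1,0,0,4,0,0,0],[-1,0,0,2,0,0,0],[-1,0,0,0,0,0,0],[-1,0,0,0,0,0,0]]'; python3 -m creep '[[-1,-4,0.1,0,0,0,0],[-1,-4,0.1,0,0,0,0],[-1,0,0,0,0,0,0]]'
```

```text
t: 13.7
eef_pos: [0.513, 0.1711, 0.0557]
tool_rot: [0.003, 1.0, -0.019, -0.0]
contact_force: [0.1, -5.2, -2.8]
gripper_width: 0.183
grasp_force: 29.3
t: 14.08
eef_pos: [0.5047, 0.1713, 0.0557]
tool_rot: [0.003, 1.0, -0.019, -0.0]
contact_force: [-0.5, -5.0, -1.8]
gripper_width: 0.18
grasp_force: 29.3
```

```bash
python3 -m creep '[[-1,-6,0.2,0,0,0,0],[-1,-6,0.2,0,0,0,0],[-1,-6,0.2,0,0,0,0],[-1,0,0,0,0,0,0]]'; python3 -m creep '[[-1,-3,0,0,0,0,0],[-1,-2,0,0,0,0,0],[-1,0,0,0,0,0,0]]'
```

```text
t: 14.58
eef_pos: [0.4865, 0.1719, 0.0557]
tool_rot: [0.003, 1.0, -0.019, -0.0]
contact_force: [-0.2, -4.5, -0.7]
gripper_width: 0.186
grasp_force: 29.3
t: 14.95
eef_pos: [0.482, 0.1721, 0.0558]
tool_rot: [0.003, 1.0, -0.019, -0.0]
contact_force: [-1.3, -4.7, -1.8]
gripper_width: 0.184
grasp_force: 29.3
```

```bash
python3 -m creep '[[-1,-1.5,0,0,0,0,0],[-1,0,0,0,0,0,0],[-1,0,0,-5,0,0,0],[-1,0,0,-5,0,0,0],[-1,0,0,0,0,0,0]]'
```

```text
t: 15.58
eef_pos: [0.482, 0.1721, 0.0461]
tool_rot: [0.002, 1.0, -0.019, 0.001]
contact_force: [2.8, -4.9, -1.7]
gripper_width: 0.183
grasp_force: 29.4
```

The bolt is against its end stop and lowered. I'll open, withdraw and check.

```bash
python3 -m creep '[[-0.25,0,0,0,0,0,0],[-0.25,0,0,0,0,0,0],[-0.25,0,0,0,0,0,0],[-0.25,0,0,15,0,0,0],[-0.25,0,0,40,0,0,0]]'; python3 -m creep '[[-0.25,-5,-5,60,0,0,0],[-0.25,-10,-5,50,0,0,0],[-0.25,0,0,0,0,0,0],[-0.25,0,0,0,0,0,0]]'
python3 - <<'E'
from h import *
o=get_obs();M=R.from_quat(np.roll(o['tool_rot'],-1)).as_matrix();T=np.eye(4);T[:3,:3]=M;T[:3,3]=o['eef_pos'];T=T@np.array(camera_params('wrist')['mount'])
p,d=snap('wrist','w5');p=p[:,:,::-1].astype(int)
b=(p[:,:,0]>p[:,:,2]+40)&(p[:,:,0]>p[:,:,1]+25);b[:,:250]=0;b[:,390:]=0;b[:120]=0;b[300:]=0
vs,us=np.where(b);P=np.array([pt('wrist',d,u,v,T) for u,v in zip(us,vs)])
z=np.median(P[:,2]);top=P[abs(P[:,2]-z)<.004];print(us.min(),us.max(),vs.min(),vs.max(),len(P),len(top),top.min(0).round(4),top.max(0).round(4),top.mean(0).round(4))
p,d=snap('scene','s8')
c=[.4975,.2055,-.027]
P=np.array([pt('scene',d,u,v) for v in range(175,235) for u in range(295,345)])
x=P[:,0]-c[0];y=P[:,1]-c[1];cs,sn=np.cos(c[2]),np.sin(c[2]);X=cs*x+sn*y;Y=-sn*x+cs*y;Z=P[:,2]-.05
k=(abs(X)<.05)&(Z>.08)&(Z<.2)&(Y>0)&(Y<.12);A=np.polyfit(Z[k],Y[k],1);print('angle',np.pi/2+np.arctan(A[0]))
E
```

```text
t: 16.2
eef_pos: [0.4794, 0.1719, 0.1009]
tool_rot: [0.003, 1.0, -0.018, -0.002]
contact_force: [0.5, 0.3, 0.2]
gripper_width: 0.373
grasp_force: 0.0
t: 16.7
eef_pos: [0.4655, 0.1621, 0.2112]
tool_rot: [0.002, 1.0, -0.019, 0.0]
contact_force: [-0.4, -0.4, -0.2]
gripper_width: 0.376
grasp_force: 0.0
300 316 156 180 405 367 [0.4703 0.1652 0.0977] [0.4909 0.1806 0.1037] [0.481  0.1729 0.1017]
angle 1.9560512269305317
```

View pics/w5.png

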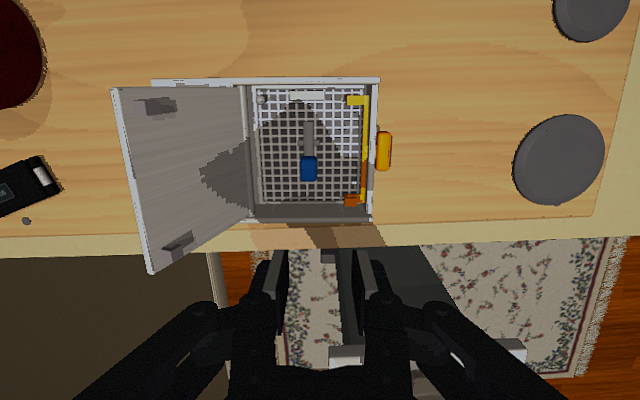

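The knob at (308,168) has moved about 31 mm toward the robot and its top is back at seated height (0.1017, as before). The cover is open (1.96 rad), the tab is out at (384,150), and the robot is clear.

```bash
python3 -c "
from station import *
print(hand_in())"
```

```text
the job is handed in; nothing more can be done
None
```

I handed the job in at about 17 s of the 54 s allowed: the cover leans open at about 1.96 rad, the bolt is withdrawn about 31 mm and seated, the tab is back out, and the phone, caps and jar were left alone; hand-in returned no verdict.

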